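# Add the next crosswise layer to a drying stack of rack slats

### The job

The rinsed rack slats are being stacked crosswise to air-dry on the white draining plate; two layers of two are already up. Add the third layer: take the two loose full-length slats from the bench (not the short one) and lay them flat across the top, at right angles to the slats they rest on, each directly above one of the two slats of the bottom layer. Do not shift the slats already stacked.

Things in the scene. Friction and masses are not known exactly. Their poses are not given: they have to be found in the camera images.
- slat_a: Loose grey plastic slat, 140 x 24 x 14 mm, dark screw hole near each end. Origin: centre of underside; x along its length, z up. One of the two full-length slats to be stacked, lying flat on the bench at any yaw. The two are alike and either may take either place.
- slat_b: Loose grey plastic slat, 140 x 24 x 14 mm, dark screw hole near each end. Origin: centre of underside; x along its length, z up. The other slat to be stacked, the same, flat on the bench. (The short slat, 70 mm long with one hole, is an offcut to leave.)
- tier_near: Loose grey plastic slat, 140 x 24 x 14 mm, dark screw hole near each end. Origin: centre of underside; x along its length, z up. Top-layer slat nearer the robot, underside 22 mm above the bench. Bottom-layer slats cross beneath it at its x = +42 and -42 mm; the other top slat is parallel, centred at its y = -84. New slats belong at its x = +42 and -42, y = -42, z = 14, lengths along its y.
- tier_far: Loose grey plastic slat, 140 x 24 x 14 mm, dark screw hole near each end. Origin: centre of underside; x along its length, z up. Top-layer slat farther from the robot, underside 22 mm above the bench, parallel to the nearer one, which is centred at its y = +84. The tower stands on a fixed white plate 190 x 190 x 8 mm.
Mind the look-alikes: they are no part of the job. What is shaped like the slat_b but purple is not meant. What is shaped like the slat_a but red or yellow is not meant.

How it is judged:
By the outcome, as a careful person would: the job done as asked, in the order asked, and still so for the second after the job is handed in, with the robot touching nothing.
It also fails if it takes over 58 s, if anything falls off the work surface, if the arm or the gripper's body presses on something with over 40 N, if the wrist force passes 120 N, or if a joint passes its speed limit or range.

### The arm

A 6-joint arm with a two-finger parallel gripper is mounted at the origin on the work surface. World frame = base frame: x ahead of the robot, y to its left, z up, the work surface at z = 0. Lengths are in m, angles in rad, forces in N, time in s.
With the tool pointing down it reaches from about 0.425 to 0.95 m from the base axis. Payload 3.5 kg.
Tool frame: the origin (TCP) lies between the finger pads; the fingertips stand 19 mm ahead of it and the grasp point (between the pads) is the TCP; z points along the fingers, y is the line along which they close (so a half turn about z gives the same grasp; the last joint's range is limited). The gripper opens to 85 mm and grips with 20 to 120 N. Pads are 22 mm wide; open, the fingers measure 114 mm over their backs; the gripper's body (76 mm by 85 mm) begins 54 mm behind the grasp point. The pads swing forward as they close: fully open they stand 13 mm farther back than shut.
Start: joints at [-1.417, 0.286, 1.577, -0, 1.279, -0.15], TCP at [0.202, -0.644, 0.221] pointing down, gripper open.
Joint ranges: [-2.77, 2.77], [-0.9, 2.22], [0.21, 2.48], [-1.53, 4.67], [0.24, 2.81], [-2.84, 2.84]. Speed limits (rad/s): [2.79, 2.79, 3.14, 3.14, 3.14, 3.14].

### API

Orientations are given as a unit quaternion [x, y, z, w].
In Python, from plant import get_state, cams, ctrl gives the robot as it stands. The module is installed in compiled form; this text tells all that it offers.
- The arm moves only by the tool jog_arm, never from a script. Its argument "deltas" is text: rows parted by semicolons, each of 6 numbers parted by spaces: the shift along the world's x, y, z normalised to -1 to 1, where 1 is 0.02 m, then the turn, a rotation vector about the world's x, y, z normalised to -1 to 1, where 1 is 0.1 rad. In form: x y z ax ay az; .... A call has 1 to 20 rows; each row shifts and turns the commanded pose from where the row before left it; what a row does not reach is not made up. A row lasts 1/8 s, in which the tool goes at most 62.5 mm and 10.7 degrees, less where a joint would pass 70% of its speed; a pose out of reach is approached as far as the arm can. A call with a number of a shift or a turn outside -1 to 1 is refused whole. A call with a gripper value outside its range is refused whole. "gripper" is the opening, from 0 (shut) to 1 (fully open), set as the call begins (left out, the last holds). The fingers move at their own pace and stop on an object; "squeeze" is the grip in N (left out, the last holds). Time passes only in rows, so rows that do not move let the fingers close. It gives the time, the measured TCP pose, the force, the opening and the grip force at its end, in the units of the state.
- get_state(): the state, without advancing time (a new reading comes with each control period).
- cams.read_camera(name): name is "scene" or "side" or "wrist"; returns a dict with "color" (384x512x3 uint8, blue, green, red), "vfov" (degrees; the focal length in pixels is half the picture's height over the tangent of half this angle, whatever the lens; pixels are square), "cx", "cy" (the principal point, pixels), "rvec" (rotation vector, rad) and "tvec" (3), from world to camera coordinates, as OpenCV has them. Camera axes: x right, y down, z forward; pixel columns grow to the right and rows downward; lengths in m; the calibration is good to about 2 mm. A picture is of the moment at which its call begins. There is no depth.
- ctrl.sign_off(): hands the job in; it is judged then, once.
The state is a dict: "time": time; "qpos": joint angles; "dq": joint speeds; "joint_efforts": joint torques, N m; "eef_pos": TCP position; "tcp_rot": TCP orientation; "contact_force": force on the tool from outside, world axes, zero at the start; "wrist_torque": the same for the moment, N m; "opening": opening from 0.0 (shut) to 1.0 (fully open); "finger_force": force on a finger pad.
Only numpy, scipy, OpenCV 4.12 (cv2) and the standard library are available. Lean on these libraries where they do the work, as an engineer would, in place of code of your own. Each camera call takes 0.05 s, during which the arm holds its last target. There are 200 camera calls.

## Working session

There is one attempt and no reset: what is moved stays moved. The work goes in short steps, Python scripts to look and compute and a tool call to move; the robot and the scene stay as the last step left them, time stands still between calls to the robot, and variables do not carry over. Pictures are saved under pics/ and viewed, at most 10 in all, crops included, and the job is handed in when it is done.

Besides the shell and the picture viewer there is one more tool, called by a JSON object that holds its "fn" and its "kwargs", one argument or row to a line. jog_arm: Moves the arm, as the interface text tells. Its arguments: {"type":"object","properties":{"deltas":{"type":"string"},"gripper":{"type":"number"},"squeeze":{"type":"number"}},"required":["deltas"]}

```bash
mkdir -p pics; cat > h.py <<'E'
import numpy as np,cv2
from plant import get_state,cams,ctrl
def cam(n):
    c=cams.read_camera(n);im=c["color"];f=im.shape[0]/2/np.tan(np.radians(c["vfov"])/2)
    c["K"]=np.array([[f,0,c["cx"]],[0,f,c["cy"]],[0,0,1]]);c["R"]=cv2.Rodrigues(np.array(c["rvec"],float))[0];c["t"]=np.array(c["tvec"],float).ravel();return c
def ray(c,uv,z):
    uv=np.atleast_2d(np.array(uv,float));d=np.c_[uv,np.ones(len(uv))]@np.linalg.inv(c["K"]).T@c["R"];o=-c["R"].T@c["t"]
    return o+d*((z-o[2])/d[:,2])[:,None]
def proj(c,P):
    q=np.atleast_2d(P)@c["R"].T+c["t"];q=q@c["K"].T;return q[:,:2]/q[:,2:]
E
python3 - <<'E'
from h import *
a=[cam(n) for n in("scene","side","wrist")]
for n,c in zip("abc",a): print(-c["R"].T@c["t"],c["vfov"]); 
for n,c in zip(("scene","side","wrist"),a): cv2.imwrite(f"pics/{n}0.png",c["color"])
cv2.imwrite("pics/two.png",cv2.resize(np.vstack([a[0]["color"],a[1]["color"]]),(400*2*3//4,600*3//4*4//3)) if 0 else cv2.resize(a[0]["color"],(800,600)))
print(get_state())
E
```

```text
[ 1.35418665 -0.28216139  0.8313022 ] 52.72022842252597
[0.52335567 0.56729761 0.57697322] 53.258224422711905
[ 0.27348829 -0.61925258  0.37105323] 71.5665420985434
{'time': 0.15, 'qpos': array([-1.41699150e+00,  2.87046967e-01,  1.57783158e+00, -1.75365958e-05,
        1.27860423e+00, -1.50017391e-01]), 'dq': array([-0.00117871, -0.00201328, -0.00449392, -0.00021785, -0.00028957,
        0.0007812 ]), 'joint_efforts': array([ 1.54646681e-03, -4.06607902e+01, -2.93139356e+01, -1.03701107e-04,
        3.97284748e-03,  1.34404641e-05]), 'eef_pos': array([ 0.20187045, -0.6435532 ,  0.21991335]), 'tcp_rot': array([ 9.88482855e-01,  1.51329944e-01, -1.01839271e-05, -9.45045762e-04]), 'contact_force': array([ 0.27210411,  0.54531897, -0.301087  ]), 'wrist_torque': array([ 0.02010938, -0.08351814,  0.035328  ]), 'finger_force': 0.0, 'opening': 0.993239995082934}
```

View pics/two.png

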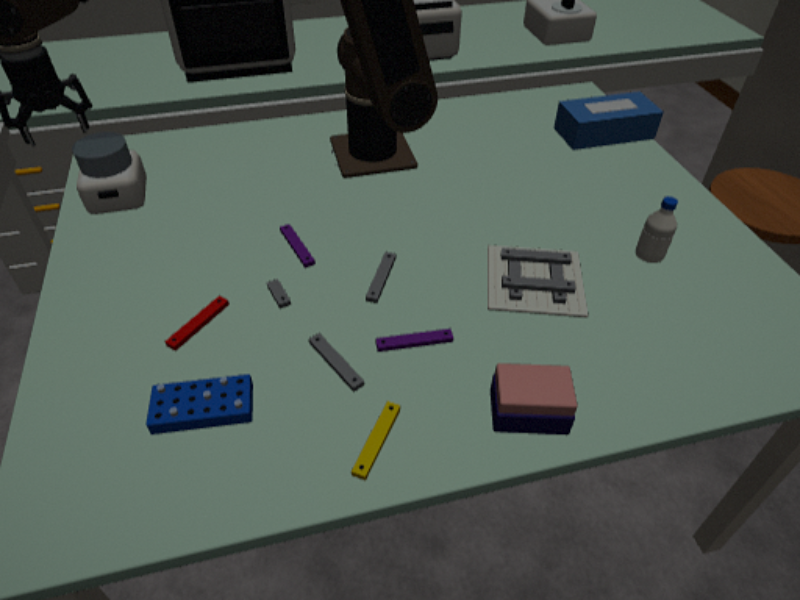

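View pics/side0.png

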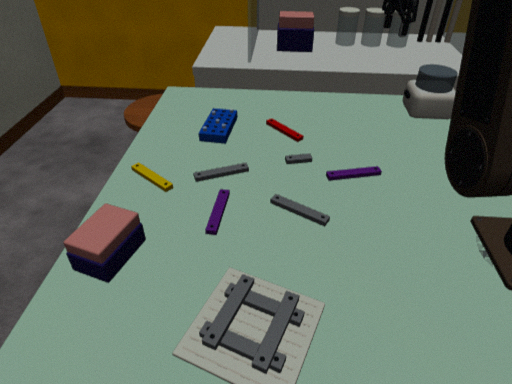

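The scene view (800x600 px) shows these candidates:
- **Grey slats:** (381,276) and (336,361) are full length, with two holes each. (278,292) is the short offcut with one hole.
- **Look-alikes:** purple at (297,245) and (415,340), red at (198,322), yellow at (377,440).
- **Tower:** around (537,275).

The two long grey ones fit. I'll measure them and confirm in a crop.

```bash
cat > m.py <<'E'
from h import *
def greys(c,thr=(25,125)):
    im=c["color"].astype(int);s=im.max(2)-im.min(2);v=im.max(2)
    return ((s<22)&(v>thr[0])&(v<thr[1])).astype(np.uint8)
E
python3 - <<'E'
from m import *
for n,sc,roi in(("scene",0.64,(150,140,400,260)),("side",1,(170,130,350,384))):
    c=cam(n);im=c["color"];x0,y0,x1,y1=roi
    pts=[(381,276),(336,361),(278,292),(537,257),(537,284)] if n=="scene" else [(222,172),(300,209),(299,158),(230,300),(280,330)]
    for p in pts: print(n,p,im[int(p[1]*sc),int(p[0]*sc)])
    m=greys(c);M=np.zeros_like(m);M[y0:y1,x0:x1]=m[y0:y1,x0:x1]
    k,L,st,ce=cv2.connectedComponentsWithStats(M)
    for i in range(1,k):
        if st[i,4]>60:
            b=cv2.boxPoints(cv2.minAreaRect(cv2.findContours((L==i).astype(np.uint8),0,2)[0][0]))
            w=ray(c,b,.01);e=np.linalg.norm(np.diff(w[:3],axis=0),axis=1)
            print(st[i],ce[i].round(1),"world",ray(c,ce[i],.01)[0].round(3),"edges",e.round(3))
    cr=im[y0:y1,x0:x1];f=min(800/(x1-x0),600/(y1-y0));cr=cv2.convertScaleAbs(cr,alpha=1.6)
    cv2.imwrite(f"pics/{n}_crop.png",cv2.resize(cr,None,fx=f,fy=f,interpolation=2));print(f)
E
```

```text
scene (381, 276) [74 72 71]
scene (336, 361) [73 73 71]
scene (278, 292) [73 74 70]
scene (537, 257) [71 72 70]
scene (537, 284) [69 68 67]
[150 140  53  43 632] [166.  155.3] world [ 0.314 -0.312  0.01 ] edges [0.18  0.214]
[187 140  69  19 458] [218.1 146.8] world [ 0.311 -0.136  0.01 ] edges [0.236 0.098]
[ 264  140  136  120 6854] [356.6 189.7] world [0.618 0.233 0.01 ] edges [0.472 0.522]
[316 159   2  37  66] [316.5 176.8] world [0.534 0.136 0.01 ] edges [0.169 0.003]
[234 160  20  35 315] [243.4 176.9] world [ 0.479 -0.087  0.01 ] edges [0.163 0.039]
[170 176  17  24 184] [177.8 187.1] world [ 0.476 -0.292  0.01 ] edges [0.035 0.096]
[153 182  16  19  66] [160.3 190.9] world [ 0.479 -0.344  0.01 ] edges [0.032 0.095]
[150 185  63  75 717] [168.3 231.4] world [ 0.644 -0.337  0.01 ] edges [0.14  0.336]
[240 209  51  17 159] [264.3 218.1] world [ 0.661 -0.07   0.01 ] edges [0.146 0.041]
[197 211  37  41 473] [214.8 230.9] world [ 0.673 -0.213  0.01 ] edges [0.048 0.157]
[258 239  24  21  96] [269.8 249.8] world [ 0.771 -0.085  0.01 ] edges [0.074 0.039]
3.2
side (222, 172) [64 63 61]
side (300, 209) [85 80 81]
side (299, 158) [83 81 77]
side (230, 300) [82 81 76]
side (280, 330) [82 79 77]
[285 153  28  11 235] [298.1 158.3] world [ 0.472 -0.289  0.01 ] edges [0.076 0.044]
[193 162  56  20 522] [220.6 171.7] world [ 0.668 -0.211  0.01 ] edges [0.145 0.047]
[205 189  25  46  80] [219.5 215.8] world [ 0.646 -0.047  0.01 ] edges [0.159 0.033]
[270 194  60  33 694] [300.  209.5] world [ 0.47  -0.083  0.01 ] edges [0.043 0.149]
[ 199  274  106  100 4545] [253.1 324.9] world [0.551 0.211 0.01 ] edges [0.166 0.17 ]
[295 316  26  68  73] [307.3 350.2] world [0.463 0.247 0.01 ] edges [0.122 0.002]
[172 354  63  30 134] [203.  368.8] world [0.619 0.29  0.01 ] edges [0.003 0.107]
2.3622047244094486
```

View pics/scene_crop.png

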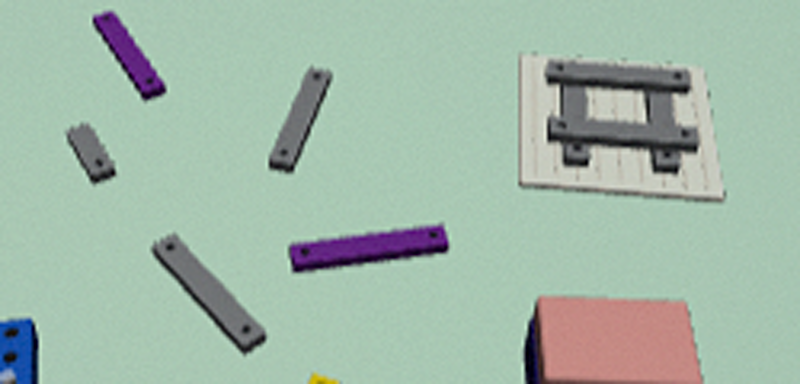

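View pics/side_crop.png

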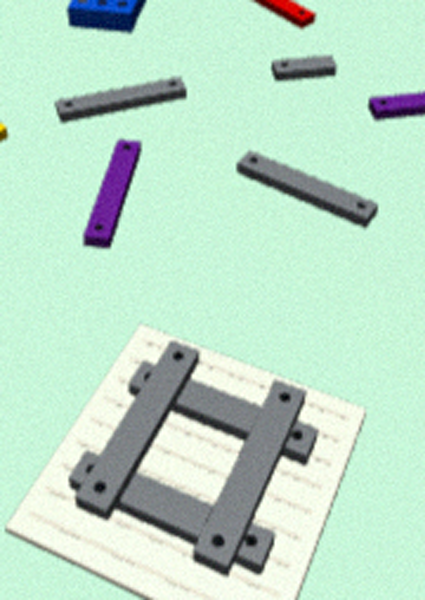

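The crops confirm it. In the scene crop the two-hole full-length greys are at (300,118) and (210,293), and the one-hole short slat is at (91,152), to be left alone. The tower's upper slats have clear holes in both views. Next I'll refine the hole centres and cast rays through them.

```bash
cat > holes.py <<'E'
from m import *
def hole(g,p,r=3):
    u,v=np.round(p).astype(int);w=g[v-r:v+r+1,u-r:u+r+1].astype(float)
    med=np.percentile(w,60);W=np.clip(med-8-w,0,None)
    yy,xx=np.mgrid[v-r:v+r+1,u-r:u+r+1]
    Y0,X0=np.unravel_index(W.argmax(),W.shape) 
    W=W*(((yy-(v-r+Y0))**2+(xx-(u-r+X0))**2)<=2.6**2) if W.sum()>0 else W+1
    return np.array([(xx*W).sum(),(yy*W).sum()])/W.sum()
E
python3 - <<'E'
from holes import *
S={"scene":dict(A=[(317,75),(283,155)],B=[(171,246),(248,329)],near=[(560,67),(679,75)],far=[(558,126),(685,135)]),
"side":dict(A=[(361,205),(252,160)],B=[(173,84),(68,104)],near=[(285,397),(218,540)],far=[(178,355),(99,487)])}
# near = smaller x (closer to robot)
F={"scene":(3.2,150,140),"side":(2.3622,170,130)}
R={}
for n in S:
    c=cam(n);g=cv2.cvtColor(c["color"],6)
    f,x,y=F[n]
    for k,v in S[n].items():
        z=.036 if k in("near","far") else .014
        for a,b in zip(v,range(2)):
            h=hole(g,(a[0]/f+x,a[1]/f+y));R.setdefault(k,{}).setdefault(n,[]).append(ray(c,h,z)[0])
for k in R:
    for n in R[k]:
        p=np.array(R[k][n]);d=p[1]-p[0];print(k,n,p.round(4).tolist(),"mid",p.mean(0).round(4),"len",np.linalg.norm(d).round(4),"yaw",np.degrees(np.arctan2(d[1],d[0])).round(2))
E
```

```text
A scene [[0.4362, -0.0489, 0.014], [0.5383, -0.1229, 0.014]] mid [ 0.4873 -0.0859  0.014 ] len 0.1261 yaw -35.93
A side [[0.422, -0.0594, 0.014], [0.5228, -0.1166, 0.014]] mid [ 0.4724 -0.088   0.014 ] len 0.1159 yaw -29.57
B scene [[0.6172, -0.2374, 0.014], [0.7225, -0.1906, 0.014]] mid [ 0.6699 -0.214   0.014 ] len 0.1153 yaw 23.94
B side [[0.6098, -0.2236, 0.014], [0.7207, -0.1924, 0.014]] mid [ 0.6652 -0.208   0.014 ] len 0.1153 yaw 15.71
near scene [[0.5078, 0.1638, 0.036], [0.5351, 0.2824, 0.036]] mid [0.5214 0.2231 0.036 ] len 0.1217 yaw 77.06
near side [[0.492, 0.1718, 0.036], [0.5324, 0.2801, 0.036]] mid [0.5122 0.226  0.036 ] len 0.1156 yaw 69.57
far scene [[0.5815, 0.1304, 0.036], [0.6132, 0.2527, 0.036]] mid [0.5974 0.1915 0.036 ] len 0.1264 yaw 75.46
far side [[0.5708, 0.1424, 0.036], [0.6108, 0.2517, 0.036]] mid [0.5908 0.1971 0.036 ] len 0.1164 yaw 69.91
```

The hole fits are coarse at this range, so I'll move over the slats and use the wrist camera.

{"fn": "jog_arm", "kwargs": {
  "deltas": "1 1 0 0 0 0;1 1 0 0 0 0;1 1 0 0 0 0;1 1 0 0 0 0;1 1 0 0 0 0;1 1 0 0 0 0;1 1 0 0 0 0;1 1 0 0 0 0;1 1 0 0 0 0;1 1 0 0 0 0;1 1 0 0 0 0;1 1 0 0 0 0;1 1 0 0 0 0;1 1 0 0 0 0;1 1 0 0 0 0;1 1 0 0 0 0;1 1 0 0 0 0;1 1 0 0 0 0;0 1 0 0 0 0;0 1 0 0 0 0",
  "gripper": 1,
  "squeeze": 40
}}

```text
time: 2.85
eef_pos: [0.5614, -0.242, 0.2209]
tcp_rot: [0.988, 0.152, -0.0, -0.0]
contact_force: [-0.2, -0.0, -0.1]
opening: 0.999
finger_force: 0.0
```

```bash
python3 - <<'E'
from m import *
print({k:np.round(v,4) for k,v in get_state().items() if k in("time","eef_pos","tcp_rot")})
c=cam("wrist");cv2.imwrite("pics/w1.png",c["color"]);np.save("w1.npy",c,allow_pickle=True)
E
```

```text
{'time': np.float64(2.85), 'eef_pos': array([ 0.5614, -0.242 ,  0.2209]), 'tcp_rot': array([ 9.884e-01,  1.518e-01, -3.000e-04, -2.000e-04])}
```

View pics/w1.png

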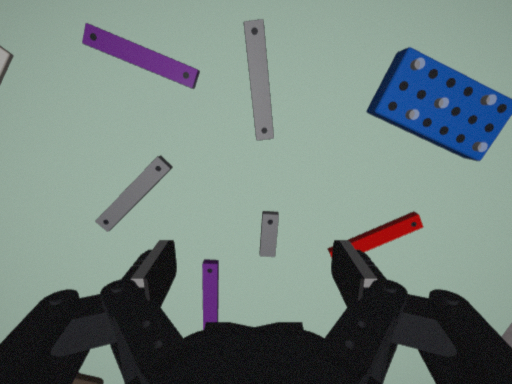

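The wrist view shows both slats clearly. B has holes at (254,31) and (265,130), A has holes at (158,168) and (107,222), and the short offcut is at (269,233).

```bash
python3 - <<'E'
from holes import *
c=np.load("w1.npy",allow_pickle=True).item();g=cv2.cvtColor(c["color"],6)
for k,v in dict(B=[(265,130),(254,31)],A=[(158,168),(107,222)]).items():
    h=np.array([hole(g,p,4) for p in v]);w=ray(c,h,.014);d=w[1]-w[0];print(k,h.round(1).tolist(),w.round(4).tolist(),w.mean(0).round(4),np.linalg.norm(d).round(4),np.degrees(np.arctan2(d[1],d[0])).round(2))
    # check against scene/side masks
im=c["color"].astype(int)
m=((im.max(2)-im.min(2)<18)&(im.max(2)>70)&(im.max(2)<165)).astype(np.uint8)
k,L,st,ce=cv2.connectedComponentsWithStats(m)
for i in range(1,k):
    if 300<st[i,4]<6000:
        r=cv2.minAreaRect(cv2.findContours((L==i).astype(np.uint8),0,2)[0][0]);b=ray(c,cv2.boxPoints(r),.014);e=np.diff(b[:3],axis=0);l=np.linalg.norm(e,axis=1);d=e[l.argmax()]
        print(np.round(r[0],1),b.mean(0).round(4),l.round(4),np.degrees(np.arctan2(d[1],d[0])).round(2))
E
```

```text
B [[263.4, 129.4], [253.4, 29.5]] [[0.6154, -0.2362, 0.014], [0.7213, -0.1891, 0.014]] [ 0.6683 -0.2127  0.014 ] 0.116 23.96
A [[158.0, 168.6], [105.8, 221.8]] [[0.5224, -0.115, 0.014], [0.4219, -0.0583, 0.014]] [ 0.4721 -0.0866  0.014 ] 0.1153 150.55
[259.3  79.2] [ 0.6677 -0.2142  0.014 ] [0.0244 0.1403] -154.92
[132.8 193.3] [ 0.4744 -0.0869  0.014 ] [0.1438 0.0257] -30.35
[268.6 233.5] [ 0.4745 -0.2904  0.014 ] [0.0746 0.025 ] 13.89
```

{"fn": "jog_arm", "kwargs": {
  "deltas": "0.89 0.24 -1 0 0 0.2;0.89 0.24 -1 0 0 0.2;0.89 0.24 -1 0 0 0.2;0.89 0.24 -1 0 0 0.2;0.89 0.24 -1 0 0 0.2;0.89 0.24 -1 0 0 0.2;0 0 -0.5 0 0 0;0 0 0 0 0 0"
}}

```text
time: 3.9
eef_pos: [0.6674, -0.2152, 0.09]
tcp_rot: [0.978, 0.21, -0.001, -0.001]
contact_force: [-0.2, -0.7, -0.4]
opening: 0.995
finger_force: 0.0
```

```bash
python3 - <<'E'
from holes import *
s=get_state();p=s["eef_pos"];q=s["tcp_rot"];print(p.round(4),q.round(4),"yawx",np.degrees(2*np.arctan2(q[1],q[0])).round(2))
c=cam("wrist");cv2.imwrite("pics/w2.png",c["color"])
im=c["color"].astype(int)
m=((im.max(2)-im.min(2)<18)&(im.max(2)>70)&(im.max(2)<165)).astype(np.uint8)
k,L,st,ce=cv2.connectedComponentsWithStats(m)
for i in range(1,k):
    if 800<st[i,4]<20000:
        r=cv2.minAreaRect(cv2.findContours((L==i).astype(np.uint8),0,2)[0][0]);b=ray(c,cv2.boxPoints(r),.014);e=np.diff(b[:3],axis=0);l=np.linalg.norm(e,axis=1);d=e[l.argmax()]
        print(np.round(r[0],1),b.mean(0).round(4),l.round(4),np.degrees(np.arctan2(d[1],d[0])).round(2))
E
```

```text
[ 0.6674 -0.2152  0.09  ] [ 9.777e-01  2.100e-01 -1.100e-03 -7.000e-04] yawx 24.25
[255.5 191. ] [ 0.6693 -0.214   0.014 ] [0.0238 0.1385] -154.66
```

View pics/w2.png

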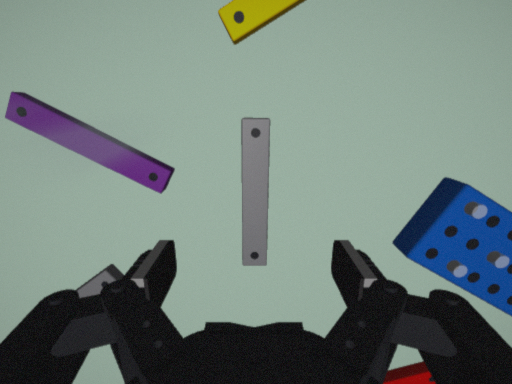

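Slat B, with its centre at (255,191), sits straight between the fingers. I'll descend and grip.

{"fn": "jog_arm", "kwargs": {
  "deltas": "0.05 0.05 -0.85 0 0 0.1;0 0 -0.85 0 0 0;0 0 -0.85 0 0 0;0 0 -0.85 0 0 0;0 0 0 0 0 0;0 0 0 0 0 0"
}}

```text
time: 4.7
eef_pos: [0.6701, -0.2144, 0.0232]
tcp_rot: [0.977, 0.215, 0.0, 0.0]
contact_force: [0.7, -1.0, 0.6]
opening: 0.999
finger_force: 0.0
```

{"fn": "jog_arm", "kwargs": {
  "deltas": "0 0 0 0 0 0;0 0 0 0 0 0;0 0 0 0 0 0;0 0 0 0 0 0;0 0 0 0 0 0;0 0 0 0 0 0;0 0 0 0 0 0",
  "gripper": 0,
  "squeeze": 40
}}

```text
time: 5.58
eef_pos: [0.6697, -0.2143, 0.023]
tcp_rot: [0.977, 0.215, -0.0, -0.0]
contact_force: [0.3, -0.0, 0.2]
opening: 0.001
finger_force: 0.0
```

The gripper shut fully, so it missed the slat. I'll look.

```bash
python3 - <<'E'
from holes import *
s=get_state();print(s["opening"],s["finger_force"],s["eef_pos"])
w=cam("wrist")["color"];a=cam("side")["color"]
b=cv2.resize(a[110:230,130:330],(400,240),interpolation=2);b=cv2.copyMakeBorder(b,0,60,0,0,0)
cv2.imwrite("pics/w3.png",np.hstack([cv2.resize(w,(400,300)),b]))
E
```

```text
0.0014729195992112991 0.0 [ 0.66973528 -0.21426078  0.0230063 ]
```

View pics/w3.png

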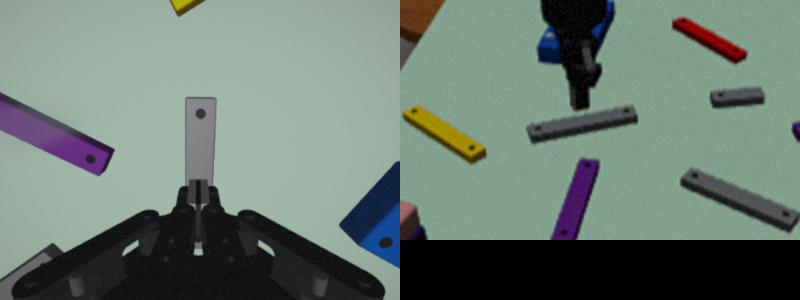

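```bash
python3 - <<'E'
from holes import *
for n,uv in(("wrist",(253,231)),("side",(220,163.5))):
    c=cam(n)
    for z in(.0,.014,.03,.05): print(n,z,ray(c,uv,z)[0].round(4))
    print("tcp-proj",proj(c,[[.6697,-.2143,z] for z in(.004,.014,.023,.04)]).round(1).tolist())
E
```

```text
wrist 0.0 [ 0.6635 -0.2147  0.    ]
wrist 0.014 [ 0.6695 -0.2119  0.014 ]
wrist 0.03 [ 0.6763 -0.2088  0.03  ]
wrist 0.05 [ 0.6849 -0.2049  0.05  ]
tcp-proj [[256.2, 225.9], [256.4, 232.1], [256.5, 238.4], [256.8, 252.0]]
side 0.0 [ 0.6781 -0.2614  0.    ]
side 0.014 [ 0.6744 -0.2413  0.014 ]
side 0.03 [ 0.6701 -0.2184  0.03  ]
side 0.05 [ 0.6647 -0.1896  0.05  ]
tcp-proj [[220.4, 172.8], [220.2, 169.6], [220.0, 166.7], [219.7, 161.1]]
```

Triangulating the closed tips puts them near z ≈ 0.03, well above the documented 19 mm ahead of a TCP at 0.023. So the reported height doesn't match the images. I'll calibrate by gently probing the slat top, known to be at z = 0.014.

{"fn": "jog_arm", "kwargs": {
  "deltas": "0 0 -0.15 0 0 0;0 0 -0.15 0 0 0;0 0 -0.1 0 0 0;0 0 0 0 0 0"
}}

```text
time: 6.28
eef_pos: [0.6695, -0.2142, 0.0146]
tcp_rot: [0.977, 0.215, -0.0, -0.0]
contact_force: [0.7, 0.6, -0.8]
opening: -0.001
finger_force: 0.0
```

{"fn": "jog_arm", "kwargs": {
  "deltas": "0 0 -0.1 0 0 0;0 0 -0.05 0 0 0;0 0 0 0 0 0"
}}

```text
time: 6.65
eef_pos: [0.6697, -0.2142, 0.0119]
tcp_rot: [0.977, 0.215, -0.0, -0.0]
contact_force: [0.8, -0.2, 0.5]
opening: 0.002
finger_force: 0.0
```

{"fn": "jog_arm", "kwargs": {
  "deltas": "0 0 -0.1 0 0 0;0 0 0 0 0 0"
}}

```text
time: 6.9
eef_pos: [0.6696, -0.2142, 0.0098]
tcp_rot: [0.977, 0.215, -0.0, -0.0]
contact_force: [-0.3, -0.4, 0.2]
opening: 0.001
finger_force: 0.0
```

{"fn": "jog_arm", "kwargs": {
  "deltas": "0 0 -0.1 0 0 0;0 0 0 0 0 0"
}}

```text
time: 7.15
eef_pos: [0.6696, -0.2142, 0.0077]
tcp_rot: [0.977, 0.215, -0.0, -0.0]
contact_force: [-0.1, -0.1, -0.3]
opening: -0.0
finger_force: 0.0
```

{"fn": "jog_arm", "kwargs": {
  "deltas": "0 0 -0.1 0 0 0;0 0 0 0 0 0"
}}

```text
time: 7.4
eef_pos: [0.6696, -0.2142, 0.0057]
tcp_rot: [0.977, 0.215, -0.0, -0.0]
contact_force: [0.9, 0.8, 0.1]
opening: -0.0
finger_force: 0.0
```

{"fn": "jog_arm", "kwargs": {
  "deltas": "0 0 -0.1 0 0 0;0 0 0 0 0 0"
}}

```text
time: 7.65
eef_pos: [0.6698, -0.2143, 0.004]
tcp_rot: [0.977, 0.215, -0.0, -0.0]
contact_force: [0.3, 0.7, 0.1]
opening: -0.002
finger_force: 0.0
```

```bash
python3 - <<'E'
from holes import *
s=get_state();print(s["eef_pos"],s["contact_force"],s["qpos"].round(4))
w=cam("wrist")["color"];a=cam("side")["color"];d=cam("scene")["color"]
b=cv2.resize(a[130:190,180:260],(400,300),interpolation=2)
e=cv2.resize(d[195:255,175:255],(400,300),interpolation=2)
cv2.imwrite("pics/w4.png",np.vstack([np.hstack([cv2.resize(w,(400,300)),b]),np.hstack([e,cv2.resize(w[180:300,176:336],(400,300))])]))
E
```

```text
[ 0.6697526  -0.21428018  0.00396843] [0.29017959 0.65474021 0.06566427] [-0.4536  0.5756  1.6129 -0.      0.9531  0.6834]
```

View pics/w4.png

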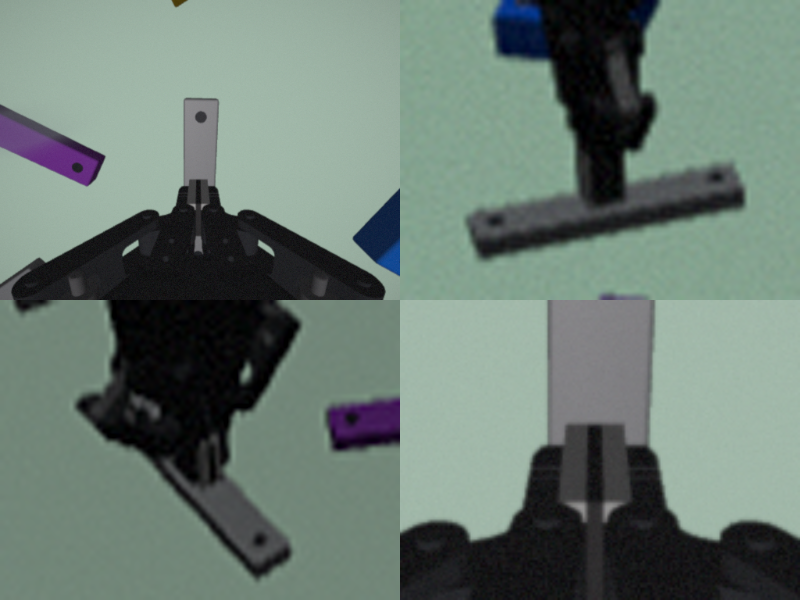

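The closed tips (side crop (605,205)) are now almost on the slat top, so the real height is about 30 mm above what the state reports. I'll make a few 1–2 mm steps to contact.

{"fn": "jog_arm", "kwargs": {
  "deltas": "0 0 -0.08 0 0 0;0 0 0 0 0 0"
}}

```text
time: 8.05
eef_pos: [0.6699, -0.2143, 0.0038]
tcp_rot: [0.977, 0.215, -0.0, -0.0]
contact_force: [-2.8, 0.8, 6.1]
opening: 0.0
finger_force: 2.8
```

{"fn": "jog_arm", "kwargs": {
  "deltas": "0 0 -0.05 0 0 0;0 0 0 0 0 0"
}}

```text
time: 8.3
eef_pos: [0.6699, -0.2143, 0.0038]
tcp_rot: [0.977, 0.215, -0.0, -0.0]
contact_force: [-4.0, 1.1, 8.8]
opening: -0.0
finger_force: 4.6
```

Contact is confirmed: the tips touch the 14 mm slat top at reported z = 0.0038. So the shut tip height is reported z + 0.010, and I'll grasp at reported z ≈ -0.008. First I raise and open.

{"fn": "jog_arm", "kwargs": {
  "deltas": "0 0 1 0 0 0;0 0 0 0 0 0;0 0 0 0 0 0;0 0 0 0 0 0;0 0 0 0 0 0;0 0 0 0 0 0;0 0 -0.7 0 0 0;0 0 -0.5 0 0 0;0 0 -0.27 0 0 0;0 0 0 0 0 0",
  "gripper": 1
}}

```text
time: 9.55
eef_pos: [0.6691, -0.214, -0.0091]
tcp_rot: [0.977, 0.215, -0.001, -0.001]
contact_force: [-0.8, 0.0, 0.1]
opening: 1.001
finger_force: 0.0
```

{"fn": "jog_arm", "kwargs": {
  "deltas": "0 0 0 0 0 0;0 0 0 0 0 0;0 0 0 0 0 0;0 0 0 0 0 0;0 0 0 0 0 0;0 0 0 0 0 0",
  "gripper": 0
}}

```text
time: 10.3
eef_pos: [0.6702, -0.2144, -0.0074]
tcp_rot: [0.977, 0.215, 0.0, 0.0]
contact_force: [0.3, 0.1, 2.7]
opening: 0.269
finger_force: 39.8
```

Gripped at opening 0.27, about 23 mm. I'll lift and carry it towards the tower to take a wrist measurement there.

{"fn": "jog_arm", "kwargs": {
  "deltas": "0 0 0.5 0 0 0;0 0 1 0 0 0;0 0 1 0 0 0;-0.6 1 0.6 0 0 -0.4;-0.6 1 0.6 0 0 -0.4;-0.6 1 0.6 0 0 -0.4;-0.6 1 0.6 0 0 -0.4;-0.6 1 0.6 0 0 -0.4;-0.6 1 0.6 0 0 -0.4;-0.6 1 0.6 0 0 -0.4;-0.6 1 0.6 0 0 -0.4;-0.6 1 0.6 0 0 -0.4;-0.6 1 0.6 0 0 -0.4;-0.6 1 0.6 0 0 -0.4;-0.6 1 0.6 0 0 -0.4;-0.6 1 0.6 0 0 -0.4;-0.6 1 0.6 0 0 -0.4;-0.6 1 0.6 0 0 -0.4;-0.6 1 0.6 0 0 -0.4;-0.6 1 0.6 0 0 -0.4"
}}

```text
time: 12.8
eef_pos: [0.4653, 0.1264, 0.2481]
tcp_rot: [0.992, -0.123, 0.001, -0.0]
contact_force: [-0.3, 0.6, 0.2]
opening: 0.27
finger_force: 39.5
```

{"fn": "jog_arm", "kwargs": {
  "deltas": "-0.3 1 0 0 0 -0.2;-0.3 1 0 0 0 -0.2;-0.3 1 0 0 0 -0.2;-0.3 1 0 0 0 -0.1;0 0.5 0 0 0 0;0 0 0 0 0 0;0 0 0 0 0 0"
}}

```text
time: 13.68
eef_pos: [0.442, 0.2152, 0.2463]
tcp_rot: [0.987, -0.158, 0.0, 0.0]
contact_force: [0.1, -0.3, -0.4]
opening: 0.267
finger_force: 39.5
```

```bash
python3 - <<'E'
from holes import *
s=get_state();q=s["tcp_rot"];print(s["eef_pos"],s["opening"],s["finger_force"],q.round(4),np.degrees(2*np.arctan2(q[1],q[0])))
c=cam("wrist");np.save("w5.npy",c,allow_pickle=True);print(-c["R"].T@c["t"])
cv2.imwrite("pics/w5.png",cv2.resize(c["color"],(800,600)))
E
```

```text
[0.44197993 0.21524631 0.24629742] 0.2673074641890687 39.476110339164734 [ 9.875e-01 -1.576e-01  2.000e-04  1.000e-04] -18.13833105467142
[0.51318845 0.19429387 0.39761079]
```

View pics/w5.png

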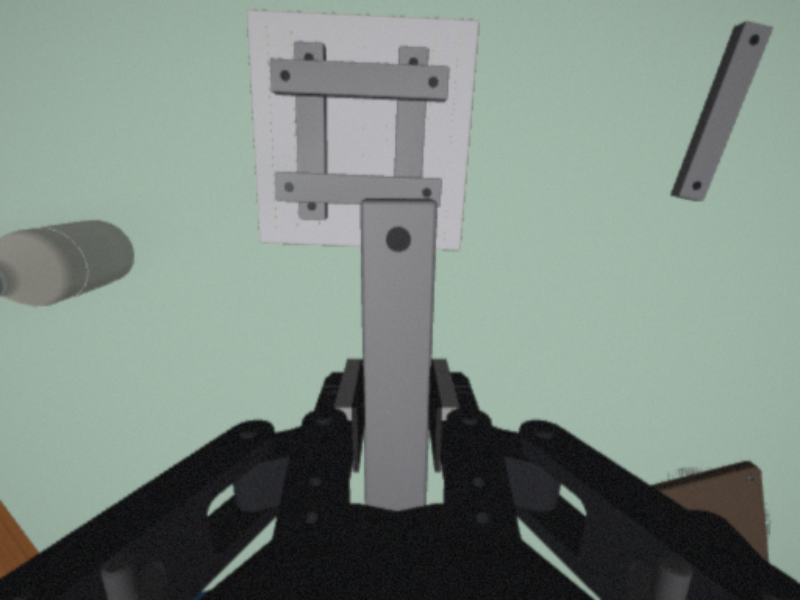

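The wrist view shows the tower. Holes: far slat (285,75) and (433,82), near slat (289,187) and (427,192). The held slat is straight, with its front hole at (398,239). Now I'll compute the targets.

```bash
python3 - <<'E'
from holes import *
c=np.load("w5.npy",allow_pickle=True).item();g=cv2.cvtColor(c["color"],6)
def h(p,z,r=4):
    q=hole(g,np.array(p)*.64,r);return ray(c,q,z)[0][:2],q.round(1).tolist()
P={}
for k,v,z in(("far",[(285,75),(433,82)],.036),("near",[(289,187),(427,192)],.036)):
    a,qa=h(v[0],z);b,qb=h(v[1],z);P[k]=(a+b)/2;d=a-b
    print(k,qa,qb,a.round(4),b.round(4),"mid",P[k].round(4),"len",np.linalg.norm(d).round(4),"yaw",np.degrees(np.arctan2(d[1],d[0])).round(2))
a,qa=h((308,57),.022);b,qb=h((311,206),.022);print("botL",qa,qb,a.round(4),b.round(4),np.linalg.norm(a-b),np.degrees(np.arctan2(*(a-b)[::-1])))
d=P["far"]-P["near"];print("sep",np.linalg.norm(d),np.degrees(np.arctan2(d[1],d[0])), "ctr",(P["far"]+P["near"])/2)
# held slat front hole
q=hole(g,np.array((398,239))*.64,8);print("held hole",q)
for z in(.26,.268,.275): 
    w=ray(c,q,z)[0][:2]-[.44198,.21525];y=np.radians(-18.14);print(z,w@[np.cos(y),np.sin(y)],w@[-np.sin(y),np.cos(y)])
# held edges
im=c["color"][:, :,1]
for v in(140,175,200,220): print(v,im[v,222:288:1].tolist() if v==175 else "")
# plate
im=c["color"].astype(int);m=((im.min(2)>150)).astype(np.uint8)
E
```

```text
far [181.4, 48.7] [276.2, 51.3] [0.6101 0.2549] [0.5715 0.146 ] mid [0.5908 0.2004] len 0.1156 yaw 70.51
near [184.1, 119.1] [272.9, 122.4] [0.5325 0.2833] [0.4924 0.1742] mid [0.5125 0.2288] len 0.1162 yaw 69.83
botL [196.4, 35.6] [199.6, 131.2] [0.6215 0.2337] [0.5117 0.2726] 0.11655477316616945 -19.51932374228981
sep 0.08328665892144749 -19.90064024118757 ctr [0.55161342 0.21460342]
held hole [255.1        156.86666667]
0.26 0.05175947690540455 0.001363825425038545
0.268 0.053063693727857485 0.0014156602405829052
0.275 0.05420488344750381 0.0014610157041842244
140 
175 [182, 184, 186, 186, 185, 186, 187, 183, 175, 108, 107, 129, 134, 136, 134, 134, 134, 135, 135, 136, 136, 135, 133, 135, 134, 132, 133, 133, 132, 134, 133, 130, 133, 134, 132, 131, 134, 132, 131, 131, 131, 132, 131, 131, 132, 133, 129, 131, 132, 129, 133, 131, 130, 125, 111, 107, 148, 179, 184, 186, 185, 187, 186, 184, 188, 184]
200 
220
```

Everything checks: hole spacing 116 mm, layer separation 83 mm, yaw 70.2°. The target centres are (0.5655,0.2527) and (0.5369,0.1737), with slat direction −19.9°. I'll go above the first one.

{"fn": "jog_arm", "kwargs": {
  "deltas": "0.78 0.23 0 0 0 -0.06;0.78 0.23 -0.5 0 0 -0.06;0.78 0.23 -1 0 0 -0.06;0.78 0.23 -1 0 0 -0.06;0.78 0.23 -1 0 0 -0.06;0.78 0.23 -1 0 0 0;0.78 0.23 -1 0 0 0;0.78 0.23 -1 0 0 0;0 0 -1 0 0 0;0 0 -1 0 0 0;0 0 -0.8 0 0 0;0 0 0 0 0 0;0 0 0 0 0 0"
}}

```text
time: 15.35
eef_pos: [0.5669, 0.2527, 0.0608]
tcp_rot: [0.985, -0.172, 0.001, -0.0]
contact_force: [-0.5, -0.4, -1.3]
opening: 0.264
finger_force: 39.5
```

```bash
python3 - <<'E'
from holes import *
s=get_state();q=s["tcp_rot"];p=s["eef_pos"];print(p,s["finger_force"],np.degrees(2*np.arctan2(q[1],q[0])))
print("need",(np.array([.5672,.2521])-p[:2])*1000)
c=cam("wrist");np.save("w6.npy",c,allow_pickle=True);cv2.imwrite("pics/w6.png",cv2.resize(c["color"],(800,600)))
E
```

```text
[0.56694655 0.25269999 0.0607613 ] 39.470179080963135 -19.8296067774973
need [ 0.25344941 -0.5999898 ]
```

View pics/w6.png

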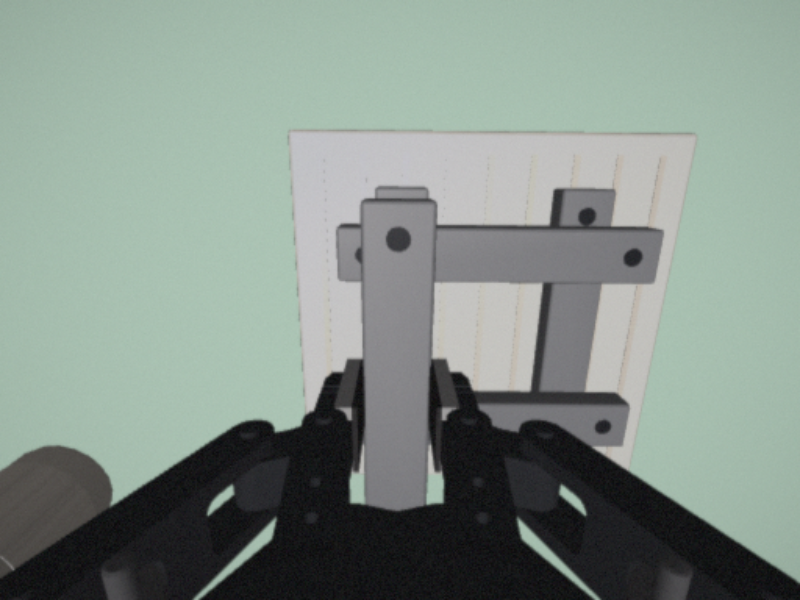

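The held slat (end centred at col 399) sits straight over the bottom slat (end centred at col 402). I'll lower it.

{"fn": "jog_arm", "kwargs": {
  "deltas": "0 -0.02 -0.6 0 0 0;0 0 -0.5 0 0 0;0 0 -0.3 0 0 0;0 0 0 0 0 0"
}}

```text
time: 15.9
eef_pos: [0.5659, 0.252, 0.0309]
tcp_rot: [0.985, -0.172, -0.001, 0.0]
contact_force: [-0.4, -0.3, 0.1]
opening: 0.266
finger_force: 39.5
```

{"fn": "jog_arm", "kwargs": {
  "deltas": "0 0 -0.1 0 0 0;0 0 0 0 0 0"
}}

```text
time: 16.15
eef_pos: [0.5667, 0.2522, 0.0301]
tcp_rot: [0.985, -0.172, 0.0, -0.0]
contact_force: [-0.2, -0.1, -0.6]
opening: 0.27
finger_force: 39.5
```

{"fn": "jog_arm", "kwargs": {
  "deltas": "0 0 -0.08 0 0 0;0 0 0 0 0 0"
}}

```text
time: 16.4
eef_pos: [0.5667, 0.2522, 0.0286]
tcp_rot: [0.985, -0.172, 0.0, -0.0]
contact_force: [0.8, 0.4, -0.5]
opening: 0.268
finger_force: 39.5
```

{"fn": "jog_arm", "kwargs": {
  "deltas": "0 0 -0.05 0 0 0;0 0 0 0 0 0"
}}

```text
time: 16.65
eef_pos: [0.5667, 0.2522, 0.0286]
tcp_rot: [0.985, -0.172, -0.0, 0.0]
contact_force: [-2.1, -0.7, 4.8]
opening: 0.266
finger_force: 40.1
```

{"fn": "jog_arm", "kwargs": {
  "deltas": "0 0 -0.04 0 0 0;0 0 0 0 0 0"
}}

```text
time: 16.9
eef_pos: [0.5667, 0.2522, 0.0285]
tcp_rot: [0.985, -0.172, -0.0, 0.0]
contact_force: [-4.7, -1.5, 9.6]
opening: 0.265
finger_force: 40.6
```

Contact came at exactly the predicted height. I'll relieve the load, release and rise.

{"fn": "jog_arm", "kwargs": {
  "deltas": "0 0 0.07 0 0 0;0 0 0 0 0 0"
}}

```text
time: 17.15
eef_pos: [0.5668, 0.2523, 0.0286]
tcp_rot: [0.985, -0.172, 0.0, -0.0]
contact_force: [-1.5, -0.6, 4.1]
opening: 0.267
finger_force: 40.0
```

{"fn": "jog_arm", "kwargs": {
  "deltas": "0 0 0 0 0 0;0 0 0 0 0 0;0 0 0 0 0 0;0 0 0 0 0 0;0 0 0 0 0 0;0 0 0.5 0 0 0;0 0 1 0 0 0;0 0 1 0 0 0;0 0 1 0 0 0;0 0 1 0 0 0;0 0 1 0 0 0;0 0 0 0 0 0",
  "gripper": 1
}}

```text
time: 18.65
eef_pos: [0.568, 0.2526, 0.1409]
tcp_rot: [0.985, -0.172, 0.002, -0.001]
contact_force: [0.4, 0.1, -0.5]
opening: 1.0
finger_force: 0.0
```

```bash
python3 - <<'E'
from holes import *
s=get_state();q=s["tcp_rot"];p=s["eef_pos"];print(s["time"],p,np.degrees(2*np.arctan2(q[1],q[0])))
c=cam("wrist");np.save("w7.npy",c,allow_pickle=True)
g=cv2.cvtColor(c["color"],6)
def find(P,r=5):
    uv=proj(c,[P])[0];h=hole(g,uv,r);w=ray(c,h,P[2])[0];print(np.round(P,4),"pix",uv.round(),h.round(1),"found",w.round(4), "min",g[int(h[1]),int(h[0])])
e=np.array([.9406,-.3395]);u=np.array([.3395,.9406]);C=np.array([.5516,.2146])
for s_,t in((1,.042),): 
  for k in(.058,): find(np.r_[C+u*t+e*k,.05])
for t in(.042,-.042):
  for k in(.058,-.058): find(np.r_[C+e*t+u*k,.036])
# slat A as it stands: side view holes
E
```

```text
18.65 [0.5680201  0.25255177 0.14089371] -19.835694479768197
[0.6204 0.2344 0.05  ] pix [255. 134.] [256. 135.] found [0.6194 0.2342 0.05  ] min 55
[0.6108 0.2549 0.036 ] pix [239. 150.] [240. 148.] found [0.612 0.253 0.036] min 55
[0.5714 0.1458 0.036 ] pix [360. 150.] [360.9 149.1] found [0.5719 0.1445 0.036 ] min 33
[0.5318 0.2834 0.036 ] pix [240. 230.] [239.1 229.8] found [0.5324 0.2839 0.036 ] min 37
[0.4924 0.1743 0.036 ] pix [350. 230.] [351.5 230. ] found [0.4925 0.173  0.036 ] min 26
```

Slat B is placed, with its hole within about 1 mm of the target, and the tower has not shifted. Next is slat A at (0.473,−0.088), yaw −30°.

{"fn": "jog_arm", "kwargs": {
  "deltas": "-0.28 -1 0 0 0 -0.1;-0.28 -1 0 0 0 -0.1;-0.28 -1 0 0 0 -0.1;-0.28 -1 0 0 0 -0.1;-0.28 -1 0 0 0 -0.1;-0.28 -1 0 0 0 -0.1;-0.28 -1 0 0 0 -0.1;-0.28 -1 0 0 0 -0.1;-0.28 -1 0 0 0 -0.1;-0.28 -1 0 0 0 -0.1;-0.28 -1 0 0 0 -0.1;-0.28 -1 0 0 0 -0.1;-0.28 -1 0 0 0 -0.1;-0.28 -1 -0.6 0 0 -0.1;-0.28 -1 -0.6 0 0 -0.1;-0.28 -1 -0.6 0 0 -0.1;-0.28 -1 -0.6 0 0 -0.1;0 0 0 0 0 0;0 0 0 0 0 0"
}}

```text
time: 21.08
eef_pos: [0.4715, -0.0879, 0.0905]
tcp_rot: [0.967, -0.255, 0.0, -0.0]
contact_force: [0.5, -0.6, 0.1]
opening: 0.999
finger_force: 0.0
```

```bash
cat > meas.py <<'E'
from holes import *
s=get_state();p=s["eef_pos"];q=s["tcp_rot"];print(p.round(4),"yawx",np.degrees(2*np.arctan2(q[1],q[0])).round(2))
c=cam("wrist");cv2.imwrite("pics/w8.png",c["color"])
im=c["color"].astype(int)
m=((im.max(2)-im.min(2)<18)&(im.max(2)>70)&(im.max(2)<165)).astype(np.uint8)
k,L,st,ce=cv2.connectedComponentsWithStats(m)
for i in range(1,k):
    if 800<st[i,4]<20000:
        r=cv2.minAreaRect(cv2.findContours((L==i).astype(np.uint8),0,2)[0][0]);b=ray(c,cv2.boxPoints(r),.014);e=np.diff(b[:3],axis=0);l=np.linalg.norm(e,axis=1);d=e[l.argmax()]
        print(np.round(r[0],1),b.mean(0).round(4),l.round(4),np.degrees(np.arctan2(d[1],d[0])).round(2))
E
python3 meas.py
```

```text
[ 0.4715 -0.0879  0.0905] yawx -29.6
[473.   75.5] [ 0.4737 -0.2866  0.014 ] [0.0322 0.0745] -163.35
[252.5 191. ] [ 0.473  -0.0854  0.014 ] [0.0238 0.1406] 151.3
[ 23.2 236.2] [0.5405 0.1237 0.014 ] [0.0519 0.1417] 161.29
```

{"fn": "jog_arm", "kwargs": {
  "deltas": "0.04 0.05 -1 0 0 0.07;0 0 -1 0 0 0;0 0 -1 0 0 0;0 0 -1 0 0 0;0 0 -0.7 0 0 0;0 0 -0.2 0 0 0;0 0 0 0 0 0"
}}

```text
time: 22.0
eef_pos: [0.4725, -0.0868, -0.0077]
tcp_rot: [0.968, -0.252, 0.0, 0.0]
contact_force: [-0.3, 0.6, 0.3]
opening: 1.0
finger_force: 0.0
```

{"fn": "jog_arm", "kwargs": {
  "deltas": "0 0 0 0 0 0;0 0 0 0 0 0;0 0 0 0 0 0;0 0 0 0 0 0;0 0 0 0 0 0;0 0 0 0 0 0",
  "gripper": 0
}}

```text
time: 22.75
eef_pos: [0.4726, -0.0871, -0.0075]
tcp_rot: [0.968, -0.252, 0.0, 0.0]
contact_force: [-1.0, 0.5, 4.4]
opening: 0.267
finger_force: 39.7
```

Gripped. I'll lift and carry it above the second place, then check the hold numerically.

{"fn": "jog_arm", "kwargs": {
  "deltas": "0 0 0.5 0 0 0;0 0 1 0 0 0;0 0 1 0 0 0;0.25 1 0.5 0 0 0.125;0.25 1 0.5 0 0 0.125;0.25 1 0.5 0 0 0.125;0.25 1 0.5 0 0 0.125;0.25 1 0.5 0 0 0.125;0.25 1 0 0 0 0.125;0.25 1 0 0 0 0.125;0.25 1 0 0 0 0.125;0.25 1 0 0 0 0.125;0.25 1 0 0 0 0.125;0.25 1 0 0 0 0.125;0.25 1 0 0 0 0.125;0.28 1 0 0 0 0.125;0 0 0 0 0 0;0 0 0 0 0 0"
}}

```text
time: 25.0
eef_pos: [0.5376, 0.1731, 0.0918]
tcp_rot: [0.985, -0.172, -0.0, 0.0]
contact_force: [-0.3, -0.6, -0.9]
opening: 0.273
finger_force: 39.3
```

```bash
python3 - <<'E'
from holes import *
s=get_state();q=s["tcp_rot"];p=s["eef_pos"];print(s["time"],p,s["finger_force"],np.degrees(2*np.arctan2(q[1],q[0])))
c=cam("wrist");np.save("w9.npy",c,allow_pickle=True)
def held(c):
    g=cv2.cvtColor(c["color"],6)[135:172,240:270]
    m=((g<80)).astype(np.uint8);k,L,st,ce=cv2.connectedComponentsWithStats(m)
    return [(ce[i]+[240,135]).round(1).tolist()+[int(st[i,4])] for i in range(1,k) if st[i,4]>40]
for f in("w5","w6","w9"):
    d=np.load(f+".npy",allow_pickle=True).item();g=cv2.cvtColor(d["color"],6);print(f,held(d))
    for v in(140,200): 
        r=cv2.GaussianBlur(g,(3,3),0)[v,215:295].astype(int);dd=np.abs(np.diff(r));print(v,[int(i+215) for i in np.where(dd>14)[0]])
print("tcp need",(np.array([.5382,.1732])-p[:2])*1000)
g=cv2.cvtColor(c["color"],6)
for P in([.5719,.1445,.036],[.612,.253,.036],[.5325,.2835,.036],[.6194,.2342,.05]):
    uv=proj(c,[P])[0];h=hole(g,uv,5);print(P,ray(c,h,P[2])[0].round(4),g[int(h[1]),int(h[0])])
E
```

```text
25.0 [0.53758671 0.17309081 0.09181619] 39.349515438079834 -19.843506756055717
w5 [[254.5, 152.7, 187]]
140 [229, 230, 278, 279, 280]
200 [230, 231, 276, 277]
w6 [[254.4, 152.7, 179]]
140 [229, 230, 278, 279, 280]
200 [230, 231, 276, 277]
w9 [[253.5, 146.8, 185]]
140 [229, 230, 231, 248, 249, 257, 258, 276, 287, 288, 289, 290]
200 [229, 230, 275, 276, 277]
tcp need [0.61328576 0.10919009]
[0.5719, 0.1445, 0.036] [0.5696 0.143  0.036 ] 59
[0.612, 0.253, 0.036] [0.612  0.2564 0.036 ] 89
[0.5325, 0.2835, 0.036] [0.534  0.2856 0.036 ] 100
[0.6194, 0.2342, 0.05] [0.6161 0.2337 0.05  ] 88
```

Slat A is held about 3 mm further forward than B was, so I'll compensate and lower it.

{"fn": "jog_arm", "kwargs": {
  "deltas": "-0.065 0.04 -1 0 0 0;0 0 -0.9 0 0 0;0 0 -0.7 0 0 0;0 0 -0.4 0 0 0;0 0 0 0 0 0;0 0 0 0 0 0"
}}

```text
time: 25.8
eef_pos: [0.537, 0.174, 0.0326]
tcp_rot: [0.985, -0.172, 0.001, -0.0]
contact_force: [-0.0, -0.0, -1.0]
opening: 0.266
finger_force: 39.4
```

{"fn": "jog_arm", "kwargs": {
  "deltas": "0 0 -0.1 0 0 0;0 0 0 0 0 0"
}}

```text
time: 26.05
eef_pos: [0.5366, 0.174, 0.0303]
tcp_rot: [0.985, -0.172, 0.0, -0.0]
contact_force: [0.6, -0.3, -0.9]
opening: 0.269
finger_force: 39.4
```

{"fn": "jog_arm", "kwargs": {
  "deltas": "0 0 -0.05 0 0 0;0 0 0 0 0 0"
}}

```text
time: 26.3
eef_pos: [0.5364, 0.1739, 0.029]
tcp_rot: [0.985, -0.172, -0.0, 0.0]
contact_force: [0.0, -0.0, -1.6]
opening: 0.271
finger_force: 39.4
```

{"fn": "jog_arm", "kwargs": {
  "deltas": "0 0 -0.05 0 0 0;0 0 0 0 0 0"
}}

```text
time: 26.55
eef_pos: [0.5366, 0.174, 0.0285]
tcp_rot: [0.985, -0.172, -0.0, 0.0]
contact_force: [-1.7, -0.6, 3.8]
opening: 0.264
finger_force: 39.8
```

{"fn": "jog_arm", "kwargs": {
  "deltas": "0 0 0 0 0 0;0 0 0 0 0 0;0 0 0 0 0 0;0 0 0 0 0 0;0 0 0 0 0 0;0 0 0.5 0 0 0;0 0 1 0 0 0;0 0 1 0 0 0;0 0 1 0 0 0;0 0 1 0 0 0;0 0 1 0 0 0;-0.9 0.4 1 0 0 0;-0.9 0.4 1 0 0 0;-0.9 0.4 1 0 0 0;-0.9 0.4 1 0 0 0;-0.9 0.4 1 0 0 0;0 0 0 0 0 0;0 0 0 0 0 0",
  "gripper": 1
}}

```text
time: 28.8
eef_pos: [0.4465, 0.2137, 0.2377]
tcp_rot: [0.985, -0.173, -0.0, 0.0]
contact_force: [0.3, -0.2, -0.3]
opening: 0.999
finger_force: 0.0
```

```bash
python3 - <<'E'
from holes import *
s=get_state();print(s["time"],s["eef_pos"])
cs={n:cam(n) for n in("wrist","side")}
cv2.imwrite("pics/end.png",cs["wrist"]["color"])
e=np.array([.9406,-.3395]);u=np.array([.3395,.9406]);C=np.array([.5513,.2138])
for n,c in cs.items():
  g=cv2.cvtColor(c["color"],6)
  def f(P):
    uv=proj(c,[P])[0]
    h=hole(g,uv,4 if n=="wrist" else 3);w=ray(c,h,P[2])[0][:2];return w,g[int(round(h[1])),int(round(h[0]))]
  for nm,a,b,z in(("newL",C+u*.042,e,.05),("newR",C-u*.042,e,.05),("far",C+e*.042,u,.036),("near",C-e*.042,u,.036)):
    (p,i),(q,j)=f(np.r_[a+b*.058,z]),f(np.r_[a-b*.058,z]);d=p-q;err=(p+q)/2-a
    print(n,nm,"len",np.linalg.norm(d).round(4),"yaw",np.degrees(np.arctan2(d[1],d[0])).round(1),"err e,u mm",(err@e*1000).round(1),(err@u*1000).round(1),i,j)
E
```

```text
28.8 [0.44650618 0.21368001 0.23772154]
wrist newL len 0.1159 yaw -21.3 err e,u mm -1.1 1.9 42 56
wrist newR len 0.1173 yaw -20.0 err e,u mm -0.8 1.4 44 48
wrist far len 0.1168 yaw 70.0 err e,u mm 0.2 1.2 48 47
wrist near len 0.1169 yaw 69.3 err e,u mm -0.1 2.0 77 48
side newL len 0.1159 yaw -20.8 err e,u mm -0.6 -0.9 9 8
side newR len 0.1159 yaw -20.0 err e,u mm -0.1 -1.0 22 12
side far len 0.1204 yaw 70.5 err e,u mm 1.4 -4.2 14 84
side near len 0.113 yaw 69.3 err e,u mm 0.7 -0.6 12 95
```

Both views put the new slats within about 1–2 mm and 1° of their targets. The tower is unmoved and the arm is clear.

```bash
python3 -c "
from plant import ctrl;print(ctrl.sign_off())"
```

```text
the job is handed in; nothing more can be done
None
```

The job is handed in: both full-length grey slats lie across the top as the third layer, each above a bottom-layer slat, within about 2 mm and 1.5° by the cameras; the stacked slats showed no measurable shift, and the clock read about 29 s of the 58 s allowed.

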